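# Put ceramic valve balls into their pots and nest the empty cups

### The job

Take every ceramic valve ball off its transit cup and lower it gently into a pot, the large balls into the wide pot and the small balls into the narrow pot: set each down on the floor of the pot, never let it drop or knock hard, as ceramic chips. Then tidy up by nesting all five empty cups, fully home, into a single upright stack on the bench, and leave both pots standing upright.

Things in the scene. Friction and masses are not known exactly. Their poses are not given: they have to be found in the camera images.
- wide_pot: the wider, taller steel pot, round, upright, open, loose, 0.8 kg: outside diameter 184 mm, height 80 mm, wall 4 mm, inner floor 6 mm above the bench. Origin: centre of its underside, z up
- narrow_pot: the narrower, lower steel pot, round, upright, open, loose, 0.8 kg: outside diameter 156 mm, height 66 mm, wall 4 mm, inner floor 6 mm above the bench. Origin: centre of its underside, z up
- cup_a: grey tapered plastic cup, open at the top, 50 mm tall, outside diameter 39 mm at the rim and 24 mm at the foot, 2.5 mm wall, inner floor 26 mm above the foot, 60 g; all five cups are alike, and a cup nested fully in another stands 26 mm higher than it. Origin: centre of its foot, z up. At the start big_ball_1, if present, sits on its mouth; otherwise it is empty
- cup_b: grey tapered plastic cup, open at the top, 50 mm tall, outside diameter 39 mm at the rim and 24 mm at the foot, 2.5 mm wall, inner floor 26 mm above the foot, 60 g; all five cups are alike, and a cup nested fully in another stands 26 mm higher than it. Origin: centre of its foot, z up. At the start big_ball_2, if present, sits on its mouth; otherwise it is empty
- cup_c: grey tapered plastic cup, open at the top, 50 mm tall, outside diameter 39 mm at the rim and 24 mm at the foot, 2.5 mm wall, inner floor 26 mm above the foot, 60 g; all five cups are alike, and a cup nested fully in another stands 26 mm higher than it. Origin: centre of its foot, z up. At the start small_ball_1, if present, sits on its mouth; otherwise it is empty
- cup_d: grey tapered plastic cup, open at the top, 50 mm tall, outside diameter 39 mm at the rim and 24 mm at the foot, 2.5 mm wall, inner floor 26 mm above the foot, 60 g; all five cups are alike, and a cup nested fully in another stands 26 mm higher than it. Origin: centre of its foot, z up. At the start small_ball_2, if present, sits on its mouth; otherwise it is empty
- cup_e: grey tapered plastic cup, open at the top, 50 mm tall, outside diameter 39 mm at the rim and 24 mm at the foot, 2.5 mm wall, inner floor 26 mm above the foot, 60 g; all five cups are alike, and a cup nested fully in another stands 26 mm higher than it. Origin: centre of its foot, z up. Empty at the start
- big_ball_1: large white ceramic valve ball, 52 mm diameter, about 0.15 kg, may be absent (None); at the start it rests loosely on the mouth of a cup, its centre about 20 mm above the rim. It rolls. Origin: the ball's centre
- big_ball_2: large white ceramic valve ball, 52 mm diameter, about 0.15 kg, may be absent (None); at the start it rests loosely on the mouth of a cup, its centre about 20 mm above the rim. It rolls. Origin: the ball's centre
- small_ball_1: small white ceramic valve ball, 40 mm diameter, about 0.08 kg, may be absent (None); at the start it rests loosely on the mouth of a cup, its centre about 11 mm above the rim. It rolls. Origin: the ball's centre
- small_ball_2: small white ceramic valve ball, 40 mm diameter, about 0.08 kg, may be absent (None); at the start it rests loosely on the mouth of a cup, its centre about 11 mm above the rim. It rolls. Origin: the ball's centre

How it is judged:
By the outcome, as a careful person would: the job done as asked, in the order asked, and still so for the second after the job is handed in, with the robot touching nothing.
Of big_ball_1, big_ball_2, small_ball_1, small_ball_2 only 2 to 4 are there at a start; the rules pass over those that are not, and their reading is None.
At some moment in a run one of wide_pot, narrow_pot may be knocked a few centimetres aside while the robot is not near it.
It also fails if it takes over 210 s, if anything falls off the work surface, if the arm or the gripper's body presses on something with over 40 N, if the wrist force passes 120 N, or if a joint passes its speed limit or range.

### The arm

A 7-joint arm with a two-finger parallel gripper is mounted at the origin on a cart in front of the work surface, level with it; the furniture and walls round the work are solid. World frame = base frame: x ahead of the robot, y to its left, z up, the work surface at z = 0. Lengths are in m, angles in rad, forces in N, time in s.
With the tool pointing down it reaches from about 0.4 to 0.85 m from the base axis. Payload 10.4 kg.
Tool frame: the origin (TCP) lies between the finger pads; the fingertips stand 19 mm ahead of it and the grasp point (between the pads) is the TCP; z points along the fingers, y is the line along which they close (so a half turn about z gives the same grasp; the last joint's range is limited). The gripper opens to 87 mm and grips with 3 to 60 N. Pads are 19 mm wide; open, the fingers measure 117 mm over their backs; the gripper's body (75 mm by 190 mm) begins 51 mm behind the grasp point.
Start: joints at [-1.237, 0.332, -0.065, 1.46, 0.022, 1.35, -0.088], TCP at [0.218, 0.586, 0.242] pointing down, gripper open.
Joint ranges: [-2.6, 2.6], [-0.5, 2.12], [-1.47, 1.34], [0.16, 2.42], [-1.27, 4.41], [0.06, 2.06], [-2.6, 2.6]. Speed limits (rad/s): [2.22, 2.22, 2.79, 2.79, 3.14, 3.14, 3.14].

### API

Orientations are given as a unit quaternion [w, x, y, z].
In Python, from cell import manip, kin, sensors, camera, order gives the robot as it stands. Calls block until the motion is done:
- manip.move_ptp(position, orientation): joint-space move of the TCP to a pose.
- manip.servo_line(position, rot=None, velocity=0.15, until_force=None): straight line of the TCP; rot=None keeps the orientation; velocity is the mean speed in m/s. With until_force (N) it stops when the force on the tool has changed by that much, and returns True; else False.
- manip.movej(angles): joint-space move.
- manip.open_jaws() and manip.clamp(force=None): open the fingers fully, or close them until they stop; force is the grip in N (None keeps the last).
- manip.hold(seconds).
- kin.inverse_kinematics(position, orientation): joint angles nearest the present ones, or None.
- sensors.get_state(): the state.
- camera(name): name is "scene" or "side" or "wrist"; returns a dict with "image" (420x560x3 uint8, red, green, blue), "depth" (420x560 float32, m along the optical axis (not along the pixel's ray), 0 where there is no reading), "mtx" (3x3 intrinsics, pixels), "extrinsics" (4x4, takes a point from camera to world coordinates). Camera axes: x right, y up, looking along -z (the intrinsics and any distortion apply to the point x, -y, -z); pixel columns grow to the right and rows downward; lengths in m; the calibration is good to about 2 mm. A picture is of the moment at which its call begins.
A pose or a line that the arm cannot do raises manip.Unreachable and nothing moves.
- order.finish_job(): hands the job in; it is judged then, once.
The state is a dict: "time_s": time; "joint_positions": joint angles; "dq": joint speeds; "joint_efforts": joint torques, N m; "eef_pos": TCP position; "orientation": TCP orientation; "wrist_force": force on the tool from outside, world axes, zero at the start; "torque": the same for the moment, N m; "finger_gap": finger opening in m; "finger_force": force on a finger pad.
Only numpy, scipy, OpenCV 4.12 (cv2) and the standard library are available. Lean on these libraries where they do the work, as an engineer would, in place of code of your own. Each camera call takes 0.05 s, during which the arm holds its last target. There are 200 camera calls.

## Working session

There is one attempt and no reset: what is moved stays moved. The work goes in short steps, each a Python script; the robot and the scene stay as the last script left them, time stands still between calls to the robot, and variables do not carry over. Pictures are saved under pics/ and viewed, at most 14 in all, crops included, and the job is handed in when it is done.

```bash
ls; mkdir -p pics
python3 - <<'E'
from cell import manip,kin,sensors,camera,order
import cv2,numpy as np
s=sensors.get_state();print(s['time_s'],s['eef_pos'],s['orientation'],s['finger_gap'])
ims=[]
for n in("scene","side","wrist"):
    c=camera(n);np.savez('pics/'+n,**c);ims.append(c['image'][:,:,::-1])
    print(n,c['mtx'].round(1).tolist(),c['extrinsics'].round(3).tolist(),[k for k in c],(c['depth']>0).mean())
ims.append(np.zeros_like(ims[0]))
m=np.vstack([np.hstack(ims[:2]),np.hstack(ims[2:])])
cv2.imwrite('pics/a.png',cv2.resize(m,(800,600)))
cv2.imwrite('pics/scene.png',ims[0])
E
```

```text
pics
0.0 [0.21815411 0.58530725 0.24076405] [-8.93362251e-05  1.77437342e-01  9.84131847e-01 -6.99339381e-04] 0.08711586803862331
scene [[472.2, 0.0, 279.0], [0.0, 472.2, 211.0], [0.0, 0.0, 1.0]] [[-0.844, 0.244, -0.477, -0.081], [-0.536, -0.383, 0.752, 0.917], [0.001, 0.891, 0.454, 0.632], [0.0, 0.0, 0.0, 1.0]] ['image', 'depth', 'mtx', 'extrinsics'] 0.9959353741496598
side [[482.8, 0.0, 279.0], [0.0, 482.8, 206.3], [0.0, 0.0, 1.0]] [[-0.978, 0.11, -0.178, 0.301], [-0.209, -0.55, 0.808, 0.942], [-0.009, 0.828, 0.561, 0.735], [0.0, 0.0, 0.0, 1.0]] ['image', 'depth', 'mtx', 'extrinsics'] 0.9961352040816327
wrist [[321.4, 0.0, 283.9], [0.0, 321.4, 209.2], [0.0, 0.0, 1.0]] [[0.35, -0.898, -0.266, 0.145], [0.937, 0.335, 0.101, 0.612], [-0.002, -0.285, 0.959, 0.384], [0.0, 0.0, 0.0, 1.0]] ['image', 'depth', 'mtx', 'extrinsics'] 0.9957908163265307
```

View pics/a.png

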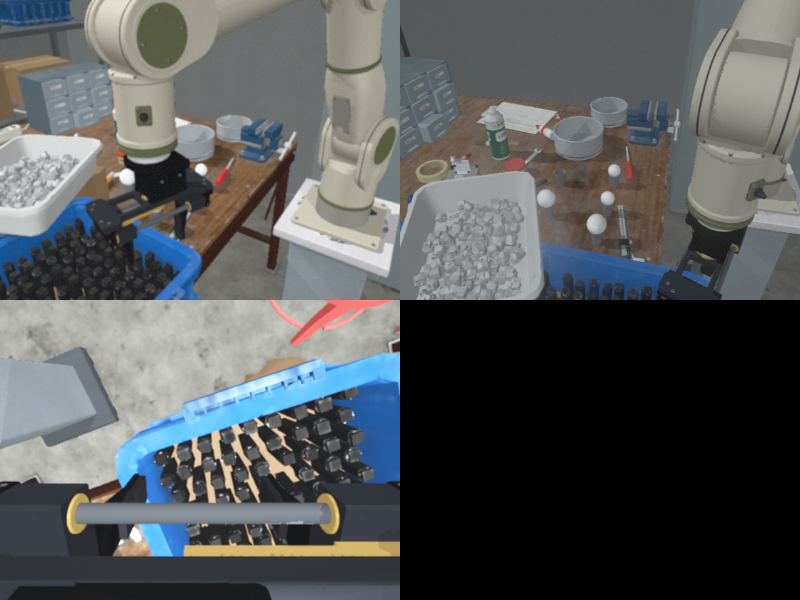

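```bash
cat > h.py <<'E'
import numpy as np,cv2
def cloud(c):
    d=c['depth'];K=c['mtx'];v,u=np.mgrid[:d.shape[0],:d.shape[1]]
    P=np.stack([(u-K[0,2])/K[0,0]*d,-(v-K[1,2])/K[1,1]*d,-d],-1)
    E=c['extrinsics'];W=P@E[:3,:3].T+E[:3,3];W[d<=0]=np.nan
    return W
E
python3 - <<'E'
import numpy as np,cv2
from h import *
for n in('scene','side'):
    c=np.load('pics/'+n+'.npz');W=cloud(c);z=W[...,2]
    print(n,np.nanpercentile(z,[5,25,50]).round(4))
    m=((z>0.012)&(z<0.15)&(W[...,0]>-.3)&(W[...,0]<1)).astype(np.uint8)
    k,l,s,_=cv2.connectedComponentsWithStats(m)
    for i in range(1,k):
        if s[i,4]<150: continue
        p=W[l==i];col=c['image'][l==i].mean(0).astype(int)
        print(s[i],p.min(0).round(3),p.max(0).round(3),col)
E
```

```text
scene [-6.738e-01 -6.000e-04  1.294e-01]
[ 304   88  151   54 4717] [ 0.308 -1.035  0.012] [ 1.    -0.999  0.15 ] [107 111 111]
[446 143  14  42 269] [ 0.187 -0.577  0.013] [ 0.218 -0.559  0.15 ] [118 127 129]
[536 158  24  51 278] [-0.111 -0.576  0.012] [-0.019 -0.557  0.15 ] [120 128 128]
[ 302  162  113   63 4014] [ 0.242 -0.429  0.012] [ 0.62  -0.16   0.132] [103 118 131]
[ 244  175   57   48 2080] [ 0.517 -0.207  0.012] [ 0.703 -0.016  0.081] [150 155 158]
[    0   231   282   189 27453] [0.157 0.195 0.012] [0.745 0.747 0.15 ] [47 65 87]
[273 230  17  20 221] [0.419 0.077 0.035] [0.455 0.109 0.081] [215 217 218]
[167 237  21  34 524] [0.578 0.186 0.012] [0.718 0.291 0.095] [194 195 197]
[301 236  18  21 172] [ 0.381 -0.033  0.012] [0.414 0.064 0.023] [198  66  61]
[ 438  236   98   85 4682] [-0.091 -0.081  0.012] [0.091 0.08  0.15 ] [153 150 137]
side [-0.302  -0.0016  0.1175]
[ 216   48  203   93 6704] [ 0.179 -1.039  0.012] [ 1.    -0.555  0.15 ] [88 92 93]
[ 190  136  203   85 7565] [ 0.243 -0.43   0.012] [ 0.819 -0.016  0.133] [102 109 116]
[ 119  167   35   54 1214] [ 0.845
[... 206 characters left out ...]
5 108]
[147 221  30  20 477] [0.746 0.057 0.014] [0.812 0.126 0.044] [148  86  84]
[317 225  11  26 212] [ 0.382 -0.034  0.012] [0.418 0.063 0.023] [144  66  62]
[292 230  17  30 399] [0.422 0.072 0.012] [0.459 0.107 0.08 ] [139 140 143]
[217 236  17  21 278] [0.592 0.095 0.012] [0.63  0.135 0.05 ] [86 87 90]
[192 265  26  38 704] [0.58  0.243 0.013] [0.629 0.289 0.095] [153 155 157]
[281 268  20  32 479] [0.418 0.204 0.012] [0.457 0.239 0.081] [142 144 146]
[262 300  28  41 816] [0.419 0.31  0.012] [0.47  0.356 0.096] [147 150 153]
[  189   341   196    79 10710] [0.25  0.475 0.028] [0.533 0.585 0.149] [ 49  77 113]
[395 379  39  23 385] [0.182 0.486 0.143] [0.234 0.515 0.149] [ 52  94 145]
```

The overview shows two pots at the back, four balls on cups and probably an empty cup. The robot hides most of the scene view, but the side view is clear, so I'll enlarge that.

```bash
cat >> h.py <<'E'
from scipy.optimize import least_squares
def balls(c,W=None):
    """spheres: white bright compact blobs -> sphere fit to depth points"""
    W=cloud(c) if W is None else W
    z=W[...,2];out=[]
    m=((z>0.012)&(z<0.15)&(W[...,0]>.3)&(W[...,0]<.85)&(abs(W[...,1])<.45)).astype(np.uint8)
    k,l,s,_=cv2.connectedComponentsWithStats(m)
    for i in range(1,k):
        if 100<s[i,4]<6000:
            p=W[l==i]; h=p[:,2].max()
            q=p[p[:,2]>h-.022]
            if .07<h<.105 and np.ptp(q[:,0])<.07 and np.ptp(q[:,1])<.07:
                r=.026 if h>.088 else .020
                f=least_squares(lambda x:np.linalg.norm(q-x,axis=1)-r,[*q.mean(0)[:2],h-r],loss='soft_l1',f_scale=.001)
                out.append((r,f.x.round(4),np.sqrt((f.fun**2).mean()).round(4)))
            elif h<.06: out.append((0,((p.min(0)+p.max(0))/2).round(4),np.ptp(p,0).round(3)))
    return out
def pot(c,h,R,W=None):
    """rim circle fit"""
    W=cloud(c) if W is None else W
    z=W[...,2];m=(abs(z-h)<.003)&(W[...,0]>.35)&(W[...,0]<.95)&(W[...,1]<.1)&(W[...,1]>-.5)
    im=c['image'].astype(int);m&=(im.max(-1)-im.min(-1)<25)
    q=W[m][:,:2]
    best=None
    rng=np.random.default_rng(0)
    for _ in range(600):
        a,b=q[rng.integers(len(q),size=2)];d=np.linalg.norm(b-a)
        if d<.05 or d>2*R: continue
        n=np.array([a[1]-b[1],b[0]-a[0]])/d*np.sqrt(R*R-d*d/4)
        for sg in(1,-1):
            ctr=(a+b)/2+sg*n;k=(abs(np.linalg.norm(q-ctr,axis=1)-R)<.004).sum()
            if best is None or k>best[0]: best=(k,ctr)
    k,ctr=best;i=q[abs(np.linalg.norm(q-ctr,axis=1)-R)<.005]
    f=least_squares(lambda x:np.linalg.norm(i-x,axis=1)-R,ctr)
    return f.x.round(4),k
E
python3 - <<'E'
import numpy as np,cv2
from h import *
c=np.load('pics/side.npz');W=cloud(c)
for b in balls(c,W):print(b)
print('wide',pot(c,.08,.09,W));print('narrow',pot(c,.066,.076,W))
cv2.imwrite('pics/b.png',cv2.resize(c['image'][120:345,130:430,::-1],(800,600),interpolation=cv2.INTER_CUBIC))
E
```

```text
(0, array([0.779 , 0.0918, 0.0289]), array([0.067, 0.069, 0.03 ]))
(0, array([0.3997, 0.0147, 0.0176]), array([0.036, 0.097, 0.011]))
(0.02, array([0.4411, 0.0855, 0.0592]), np.float64(0.0013))
(0, array([0.6108, 0.1149, 0.0312]), array([0.038, 0.039, 0.038]))
(0.026, array([0.6056, 0.262 , 0.0683]), np.float64(0.0013))
(0.02, array([0.4373, 0.2166, 0.0596]), np.float64(0.0013))
(0.026, array([0.4446, 0.3278, 0.0683]), np.float64(0.0012))
wide (array([ 0.6113, -0.111 ]), np.int64(251))
narrow (array([ 0.54  , -0.3462]), np.int64(123))
```

View pics/b.png

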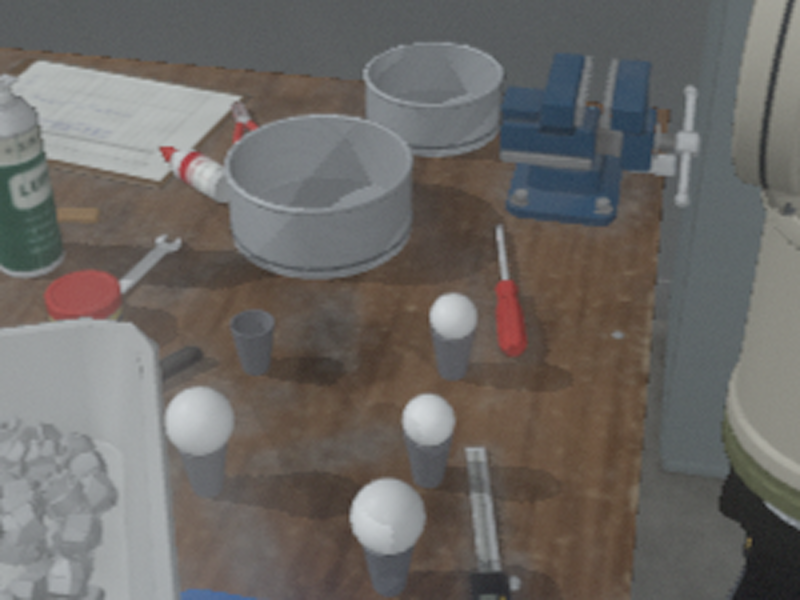

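The side view (crop) shows all four balls present: the big ones at crop (200,420) and (388,515), the small ones at (452,315) and (428,420). The empty cup is at (253,340). The wide pot is at (320,190) and the narrow one at (433,95), right beside the blue vise. Next I'll check the heights of the obstacles around the work.

Run:
```python
import numpy as np
from h import *
W=np.concatenate([cloud(np.load(f'pics/{n}.npz')).reshape(-1,3) for n in('side','scene')])
W=W[(W[:,2]>-.02)&(W[:,2]<.6)]
xs=np.arange(.30,.90,.04);ys=np.arange(-.5,.56,.04)
print('max height cm, cols x=',xs.round(2).tolist())
for y in ys[::-1]:
    r=[]
    for x in xs:
        z=W[(abs(W[:,0]-x-.02)<.02)&(abs(W[:,1]-y-.02)<.02)][:,2];r.append('%3d'%(z.max()*100) if len(z)>3 else ' ..')
    print('%5.2f'%y,' '.join(r))
```

```text
max height cm, cols x= [0.3, 0.34, 0.38, 0.42, 0.46, 0.5, 0.54, 0.58, 0.62, 0.66, 0.7, 0.74, 0.78, 0.82, 0.86, 0.9]
 0.54  11  11  11  11  23  23  20  21  22  23  21  23  23  ..  ..  ..
 0.50  14  14  14  14  14  23  20  21  22  23  21  23  23  ..  14  ..
 0.46  14  14  14  14  14  23  23  22  21  21  21  20  23  ..  14  ..
 0.42  ..  ..  ..  ..  ..  23  23  20  21  21  21  23  23  ..  ..  ..
 0.38  ..  ..  ..  ..  ..  ..  23  23  22  23  23  23  ..  ..  ..  ..
 0.34   0   1   0   9   8   0  23  23  23  23  ..  ..  ..  ..  ..  ..
 0.30   0   1   7   9   8   0   0   0   0  ..  ..  ..  ..  ..  ..  ..
 0.26   0   0   0   0   0   0   8   9   8   0   1  ..  ..  ..  ..  ..
 0.22   0   0   6   8   0   0   0   9   8   0   2  ..  ..  ..  ..  ..
 0.18   0   0   6   8   0   0   0   0   0   0   1   1   0  ..  ..  11
 0.14   0   0   0   0   0   0   0   0   0   1   0   0   0   0   0  11
 0.10   0   0   0   7   0   0   0   5   4   1   0   4   4   0   0   5
 0.06   0   0   6   8   0   0   0   4   4   0   0   4   4   0   0   1
 0.02   0   1   2   0   0   0   0   0   0   0   0   3  ..  16  17  15
-0.0
[... 205 characters left out ...]

-0.14   0   0   0   1   0   8  ..  ..   0   8   8   3   0   0   0   0
-0.18  12  12  12   2   0   8   8   0   0   8   7   3   3   0   0   0
-0.22  13  13  13  10   0   0   7   8   8   8  ..   2   2   0   0   0
-0.26  13  13  13  10   0   0   0  ..  ..  ..  ..   1   0   0   0   0
-0.30  13  13  13  10   6   6   6   6  ..  ..   0   1   0   0   0   0
-0.34  ..  ..  ..   0   6  ..  ..   6   0  ..   0   1   0   0   0   0
-0.38   0  ..  ..  ..   6  ..  ..   6   6   0   0   0   0   0   0   0
-0.42   0  ..  ..  ..   6   6   6   6   0   0   0   0   0   0   0   0
-0.46   0   0  ..  ..  ..   6   6  ..   0   0   0   0   0   0   0   0
-0.50  ..  ..  ..  ..  ..  ..  ..  ..  ..  ..  ..  ..  ..  ..  ..  ..
```

```bash
cat >> h.py <<'E'
from cell import manip,kin,sensors,camera,order
def Q(deg):
    a=np.radians(deg)/2;return [0,np.cos(a),np.sin(a),0]
def st():
    s=sensors.get_state();print('t',round(s['time_s'],1),'pos',s['eef_pos'].round(4),'gap',round(s['finger_gap'],4),'ff',np.round(s['finger_force'],1),'F',np.round(s['wrist_force'],1))
E
python3 - <<'E'
from h import *
W=np.concatenate([cloud(np.load(f'pics/{n}.npz')).reshape(-1,3) for n in('side','scene')])
for x in np.arange(.5,.76,.04):
    p=W[(abs(W[:,0]-x)<.02)&(W[:,1]>.15)&(W[:,1]<.45)]
    print(round(x,2),[(zl,p[(p[:,2]>zl)&(p[:,2]<zl+.05)][:,1].min().round(3)) if ((p[:,2]>zl)&(p[:,2]<zl+.05)).sum()>2 else None for zl in(.1,.15,.2)])
for P in([.606,.262,.07],[.606,.262,.25],[.445,.328,.07],[.611,-.071,.04],[.437,.217,.063],[.441,.0855,.063],[.54,-.346,.03],[.54,-.346,.2],[.611,.115,.045]):
    ok=[]
    for a in range(-180,180,15):
        try: q=kin.inverse_kinematics(P,Q(a))
        except Exception as e: q=None
        if q is not None: ok.append((a,round(float(q[6]),1)))
    print(P,ok)
E
```

```text
0.5 [None, None, None]
0.54 [None, None, (0.2, np.float64(0.414))]
0.58 [(0.1, np.float64(0.351)), (0.15, np.float64(0.371)), (0.2, np.float64(0.352))]
0.62 [(0.1, np.float64(0.353)), (0.15, np.float64(0.356)), (0.2, np.float64(0.353))]
0.66 [None, (0.15, np.float64(0.376)), (0.2, np.float64(0.358))]
0.7 [None, (0.15, np.float64(0.394)), (0.2, np.float64(0.376))]
0.74 [None, (0.15, np.float64(0.412)), (0.2, np.float64(0.394))]
[0.606, 0.262, 0.07] [(-180, 1.2), (-165, 1.4), (-150, 1.7), (-135, 1.9), (-120, 2.2), (-105, 2.4), (-90, 2.1), (-75, 2.4), (-60, -2.5), (-45, -2.3), (-30, -2.0), (-15, -2.1), (0, -1.8), (15, -1.6), (30, -1.3), (45, -1.1), (60, -0.8), (75, -0.6), (90, -0.3), (105, -0.1), (120, 0.2), (135, 0.4), (150, 0.7), (165, 0.9)]
[0.606, 0.262, 0.25] [(-180, 1.1), (-165, 1.4), (-150, 1.7), (-135, 1.9), (-120, 2.2), (-105, 2.4), (-90, 2.3), (-75, 2.5), (-45, -2.4), (-30, -2.2), (-15, -2.2), (0, -1.9), (15, -1.6), (30, -1.4), (45, -1.1), (60, -0.9), (75, -0.6), (90, -0.4), (105, -0.1), (120, 0.1), (135, 0.4), (150, 0.6), (165, 0.9)]
[0.445, 0.328, 0.07] [(-180, 0.9), (-165, 
[... 1471 characters left out ...]
.7), (90, 0.8), (105, 1.1), (120, 1.3), (135, 1.5), (150, 1.8), (165, 2.2)]
[0.54, -0.346, 0.2] [(-180, 2.4), (-165, 2.5), (-150, 2.3), (-135, 2.4), (-105, -2.5), (-90, -2.2), (-75, -2.0), (-60, -1.7), (-45, -1.4), (-30, -1.3), (-15, -0.9), (0, -0.7), (15, -0.5), (30, -0.2), (45, 0.1), (60, 0.3), (75, 0.6), (90, 0.9), (105, 1.1), (120, 1.4), (135, 1.6), (150, 1.9), (165, 2.2)]
[0.611, 0.115, 0.045] [(-180, 1.4), (-165, 1.7), (-150, 1.9), (-135, 2.2), (-120, 2.4), (-105, 2.1), (-90, 2.3), (-75, -2.5), (-60, -2.3), (-45, -2.0), (-30, -1.8), (-15, -1.8), (0, -1.6), (15, -1.3), (30, -1.1), (45, -0.8), (60, -0.6), (75, -0.3), (90, -0.1), (105, 0.2), (120, 0.4), (135, 0.7), (150, 0.9), (165, 1.2)]
```

Run:
```python
from h import *
manip.move_ptp([.445,.328,.25],Q(-105));st()
c=camera('wrist');np.savez('pics/w1',**c)
for b in balls(c):print(b)
W=cloud(c);z=W[...,2];print('bench',np.nanmedian(z[abs(z)<.01]))
s=camera('side');np.savez('pics/s1',**s)
for b in balls(s):print('side',b)
print(pot(s,.08,.09),pot(s,.066,.076),pot(s,.078,.09),pot(s,.064,.076))
cv2.imwrite('pics/w1.png',np.hstack([cv2.resize(x['image'][:,:,::-1],(400,300)) for x in(c,s)]))
```

```text
t 2.1 pos [0.4447 0.3285 0.25  ] gap 0.0871 ff 0.0 F [0.1 0.2 0.1]
(0, array([0.6129, 0.1135, 0.0325]), array([0.039, 0.037, 0.041]))
(0, array([0.703 , 0.2167, 0.018 ]), array([0.083, 0.214, 0.012]))
(0.02, array([0.4382, 0.216 , 0.062 ]), np.float64(0.0005))
(0.026, array([0.6067, 0.2612, 0.0708]), np.float64(0.0006))
(0.026, array([0.4455, 0.3275, 0.0706]), np.float64(0.0005))
bench 0.0006866964392741592
side (0, array([ 0.7761, -0.1637,  0.0251]), array([0.086, 0.076, 0.025]))
side (0.02, array([ 0.5806, -0.0462,  0.0587]), np.float64(0.0029))
side (0, array([0.7791, 0.0913, 0.0284]), array([0.068, 0.069, 0.031]))
side (0, array([0.397 , 0.0169, 0.0177]), array([0.03 , 0.09 , 0.011]))
side (0, array([0.6117, 0.1146, 0.0314]), array([0.038, 0.039, 0.039]))
side (0.026, array([0.6058, 0.2619, 0.0685]), np.float64(0.0013))
side (0.02, array([0.4374, 0.2163, 0.0596]), np.float64(0.0014))
side (0.026, array([0.4446, 0.3281, 0.0681]), np.float64(0.0011))
(array([ 0.6115, -0.1134]), np.int64(28)) (array([ 0.5396, -0.3458]), np.int64(52)) (array([ 0.6113, -0.1135]), np.int64(39)) (array([ 0.5397, -0.3458]), np.int64(79))
```

View pics/w1.png

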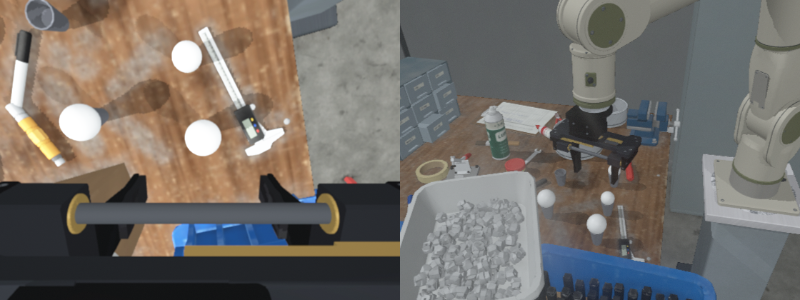

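The wrist view shows both large balls and the near small ball clearly; the half-size pixels are (203,138), (80,122) and (187,57). The two cameras agree to about 1 mm, so I'll pick the first large ball.

```bash
cat >> h.py <<'E'
def pick(x,y,zg,a,force,lift=.28):
    manip.servo_line([x,y,zg+.05],Q(a),velocity=.2)
    manip.servo_line([x,y,zg],velocity=.08)
    manip.clamp(force=force);st()
    manip.servo_line([x,y,zg+.06],velocity=.1)
    manip.servo_line([x,y,lift],velocity=.25);st()
def lookpot(h,R):
    for n in('wrist','side'):
        c=camera(n);np.savez('pics/last_'+n,**c)
        if n=='wrist':print('wrist',pot(c,h+.001,R))
        else: print('side',pot(c,h-.002,R))
E
python3 - <<'E'
from h import *
pick(.4455,.3275,.0735,-105,15)
manip.move_ptp([.611,-.112,.28],Q(180));st()
lookpot(.08,.09)
c=np.load('pics/last_wrist.npz');cv2.imwrite('pics/w2.png',cv2.resize(c['image'][:,:,::-1],(400,300)))
E
```

```text
t 4.5 pos [0.4454 0.3275 0.0735] gap 0.0509 ff 15.0 F [-1.3 -0.   0.3]
t 5.9 pos [0.445  0.3271 0.2781] gap 0.0514 ff 15.0 F [-0.  -0.2 -1.9]
t 7.7 pos [ 0.6113 -0.1099  0.2798] gap 0.0511 ff 15.0 F [ 0.  -0.2 -2.1]
wrist (array([ 0.6122, -0.1145]), np.int64(2375))
side (array([ 0.611 , -0.1112]), np.int64(321))
```

View pics/w2.png

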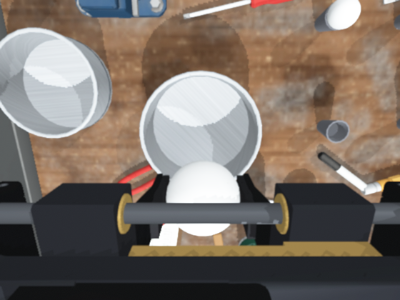

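The wrist view shows the wide pot at half-pixel (200,130), standing clear, and the ball held between the pads. I'll lower the ball into the far half of the pot.

```bash
cat >> h.py <<'E'
def place(x,y,zc,a,up=.25):
    """zc = TCP height at which the ball should touch the floor"""
    manip.servo_line([x,y,zc+.10],Q(a),velocity=.25)
    manip.servo_line([x,y,zc+.008],velocity=.08)
    manip.hold(.2)
    r=manip.servo_line([x,y,zc-.002],velocity=.01,until_force=1.0);print('touch',r);st()
    manip.hold(.2);manip.open_jaws();manip.hold(.1)
    manip.servo_line([x,y,zc+.06],velocity=.08)
    manip.servo_line([x,y,up],velocity=.25);st()
E
python3 - <<'E'
from h import *
place(.654,-.113,.0345,180)
lookpot(.08,.09)
c=np.load('pics/last_side.npz');cv2.imwrite('pics/s2.png',np.hstack([cv2.resize(np.load('pics/last_%s.npz'%n)['image'][:,:,::-1],(400,300)) for n in('wrist','side')]))
E
```

```text
touch True
t 10.7 pos [ 0.6539 -0.113   0.035 ] gap 0.0517 ff 15.0 F [-0.8  0.3  4.3]
t 13.6 pos [ 0.6534 -0.1128  0.2481] gap 0.087 ff 0.0 F [-0.4  0.3 -1.2]
wrist (array([ 0.6126, -0.1145]), np.int64(3953))
side (array([ 0.6111, -0.111 ]), np.int64(336))
```

View pics/s2.png

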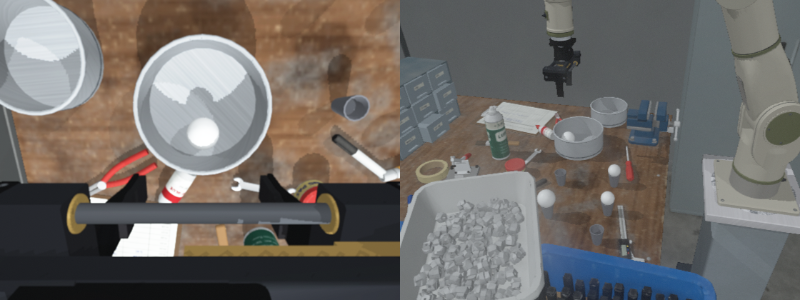

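Both views show the ball resting in the far half of the wide pot, at wrist half-pixel (203,132). Next is the second large ball.

```bash
cat >> h.py <<'E'
def inpot(c,p,R,rb):
    """ball inside pot: cluster of white points, sphere top"""
    W=cloud(c);m=(np.hypot(W[...,0]-p[0],W[...,1]-p[1])<R-.012)&(W[...,2]>.006+rb*1.1)&(W[...,2]<.006+2*rb+.006)
    m&=(c['image'].min(-1)>110);n,l,s,_=cv2.connectedComponentsWithStats(m.astype(np.uint8))
    for i in range(1,n):
        if s[i,4]>60:
            q=W[l==i];f=least_squares(lambda x:np.linalg.norm(q-x,axis=1)-rb,[*q.mean(0)[:2],.006+rb],loss='soft_l1',f_scale=.001)
            print('ball in pot',f.x.round(4),s[i,4],np.sqrt((f.fun**2).mean()).round(4))
E
python3 - <<'E'
from h import *
manip.move_ptp([.6067,.2613,.28],Q(-105));st()
pick(.6067,.2613,.0735,-105,15)
manip.move_ptp([.58,-.113,.28],Q(180));st()
lookpot(.08,.09)
c=np.load('pics/last_wrist.npz');inpot(c,(.612,-.113),.09,.026)
E
```

```text
t 15.1 pos [0.6075 0.2593 0.2798] gap 0.0871 ff 0.0 F [ 0.4 -0.6  0.2]
t 17.5 pos [0.6066 0.2614 0.0735] gap 0.051 ff 15.0 F [0.6 0.4 0.8]
t 19.0 pos [0.6061 0.2611 0.2779] gap 0.0514 ff 15.0 F [ 0.1  0.8 -2.6]
t 20.4 pos [ 0.5805 -0.1111  0.2797] gap 0.0511 ff 15.0 F [ 0.9 -0.2 -1.9]
wrist (array([ 0.6121, -0.1146]), np.int64(1937))
side (array([ 0.6112, -0.111 ]), np.int64(335))
ball in pot [ 0.6555 -0.1142  0.0333] 173 0.0005
```

Run:
```python
from h import *
place(.572,-.113,.0345,180)
manip.move_ptp([.60,-.113,.27],Q(180))
c=camera('wrist');inpot(c,(.612,-.113),.09,.026)
manip.move_ptp([.4382,.20,.25],Q(0));st()
c=camera('wrist');np.savez('pics/w3',**c);s=camera('side');np.savez('pics/s3',**s)
for b in balls(c):print(b)
for b in balls(s):print('side',b)
print('narrow',pot(s,.064,.076))
cv2.imwrite('pics/w3.png',np.hstack([cv2.resize(x['image'][:,:,::-1],(400,300)) for x in(c,s)]))
```

```text
touch True
t 23.5 pos [ 0.572  -0.113   0.0348] gap 0.0509 ff 15.0 F [-0.3 -0.1  4.7]
t 26.3 pos [ 0.5714 -0.1128  0.2483] gap 0.0869 ff 0.0 F [ 0.5  1.1 -0.4]
ball in pot [ 0.573  -0.1142  0.0323] 1520 0.0006
ball in pot [ 0.6551 -0.1142  0.0324] 1296 0.0006
t 29.9 pos [0.4383 0.1998 0.25  ] gap 0.0869 ff 0.0 F [-0.1 -0.2 -0.4]
(0, array([0.6044, 0.2613, 0.0323]), array([0.035, 0.038, 0.041]))
(0, array([0.6096, 0.1133, 0.0325]), array([0.033, 0.038, 0.04 ]))
(0, array([0.4447, 0.3276, 0.0322]), array([0.038, 0.038, 0.04 ]))
(0.02, array([0.441 , 0.0852, 0.062 ]), np.float64(0.0006))
(0.02, array([0.4373, 0.2163, 0.0618]), np.float64(0.0005))
(0, array([ 0.4034, -0.0154,  0.0186]), array([0.044, 0.154, 0.013]))
side (0, array([0.7792, 0.0911, 0.0284]), array([0.069, 0.07 , 0.031]))
side (0, array([0.3996, 0.0097, 0.0177]), array([0.035, 0.105, 0.011]))
side (0.02, array([0.4408, 0.0856, 0.0593]), np.float64(0.0014))
side (0, array([0.6114, 0.1154, 0.0321]), array([0.038, 0.041, 0.039]))
side (0.02, array([0.4372, 0.2166, 0.0593]), np.float64(0.0012))
side (0, array([0.6059, 0.2627, 0.0314]), array([0.038, 0.04 , 0.039]))
side (0, array([0.4446, 0.3283, 0.0315]), array([0.038, 0.039, 0.039]))
narrow (array([ 0.6083, -0.0968]), np.int64(96))
```

View pics/w3.png

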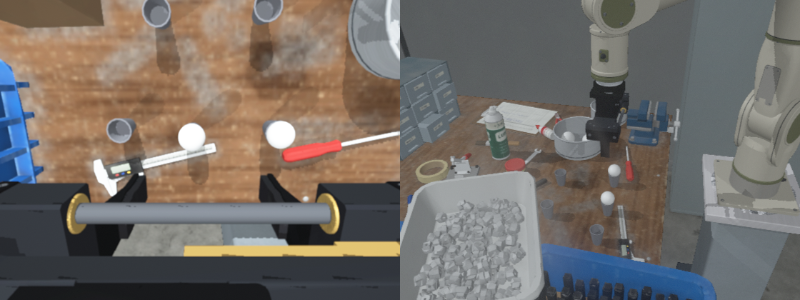

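Both large balls are at rest in the wide pot and the cups are still standing. The small balls are at wrist half-pixels (192,137) and (280,135). I'll take the first of them now.

Run:
```python
from h import *
pick(.4373,.2163,.065,0,12)
manip.move_ptp([.54,-.346,.28],Q(0));st()
lookpot(.066,.076)
cv2.imwrite('pics/w4.png',np.hstack([cv2.resize(np.load('pics/last_%s.npz'%n)['image'][:,:,::-1],(400,300)) for n in('wrist','side')]))
```

```text
t 32.5 pos [0.4373 0.2164 0.065 ] gap 0.0391 ff 12.0 F [-0.2  0.1  0.3]
t 34.0 pos [0.4367 0.216  0.2783] gap 0.0389 ff 12.0 F [-0.2 -0.1 -1. ]
t 36.1 pos [ 0.5407 -0.3448  0.2798] gap 0.0392 ff 12.0 F [-0.7 -0.3 -0.8]
wrist (array([ 0.5416, -0.3491]), np.int64(2054))
side (array([ 0.5399, -0.3458]), np.int64(180))
```

View pics/w4.png

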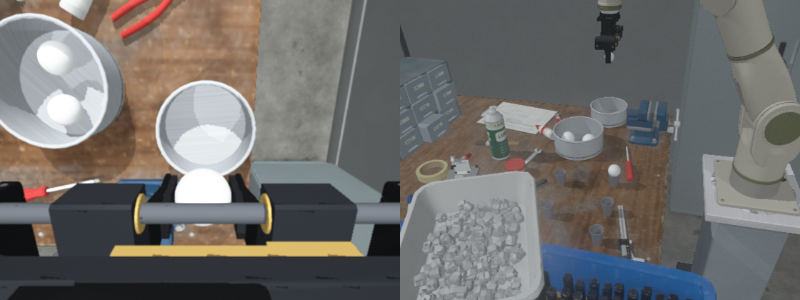

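The narrow pot is at wrist half-pixel (205,128), clear of the arm but beside the vise. I'll check the vise clearance before placing.

Run:
```python
from h import *
for n in('side','wrist'):
    W=cloud(np.load(f'pics/last_{n}.npz')).reshape(-1,3)
    p=W[(W[:,2]>.075)&(W[:,2]<.16)&(W[:,0]<.56)&(W[:,0]>.3)&(W[:,1]<-.21)&(W[:,1]>-.5)]
    if len(p): print(n,len(p),np.percentile(p[:,0],[90,99,100]).round(3),p[:,1].min().round(3),p[:,1].max().round(3))
place(.517,-.3475,.0295,0)
manip.move_ptp([.53,-.3475,.27],Q(0))
c=camera('wrist');inpot(c,(.541,-.3475),.076,.02);print(pot(c,.067,.076))
manip.move_ptp([.441,.0855,.2],Q(0))
```

```text
side 792 [0.431 0.444 0.446] -0.298 -0.21
wrist 354 [0.446 0.446 0.447] -0.298 -0.251
touch True
t 39.2 pos [ 0.5169 -0.3475  0.0293] gap 0.039 ff 12.0 F [ 0.6 -0.5  4.2]
t 42.2 pos [ 0.5166 -0.3469  0.2484] gap 0.0869 ff 0.0 F [ 0.7  0.9 -1.1]
ball in pot [ 0.5171 -0.3475  0.0262] 802 0.0006
(array([ 0.5414, -0.3491]), np.int64(2484))
```

Run:
```python
from h import *
pick(.441,.0854,.065,0,12)
manip.move_ptp([.56,-.3475,.28],Q(0))
lookpot(.066,.076)
c=np.load('pics/last_wrist.npz');inpot(c,(.541,-.3475),.076,.02)
```

```text
t 46.4 pos [0.441  0.0854 0.065 ] gap 0.0391 ff 12.0 F [-0.5  0.1 -0.1]
t 48.2 pos [0.4406 0.0852 0.2789] gap 0.0388 ff 12.0 F [-0.6 -0.7 -0.4]
wrist (array([ 0.5418, -0.3491]), np.int64(1686))
side (array([ 0.5401, -0.3455]), np.int64(189))
ball in pot [ 0.517  -0.3475  0.0261] 713 0.0006
```

```bash
cat >> h.py <<'E'
def rims(c,guess,h=.0505):
    """centre of each cup rim: median-band ring 17..19.5 mm at height h"""
    W=cloud(c);out=[]
    for g in guess:
        m=(abs(W[...,2]-h)<.003)&(np.hypot(W[...,0]-g[0],W[...,1]-g[1])<.035);q=W[m][:,:2]
        if len(q)<15: out.append(None);continue
        # distance outside the annulus 17..19.5 is penalised
        (x,y),r=cv2.minEnclosingCircle(q.astype(np.float32)*1000)
        f=least_squares(lambda p:np.linalg.norm(q-p,axis=1)-.0183,[x/1000,y/1000],loss='soft_l1',f_scale=.001)
        out.append((f.x.round(4),round(r,1),len(q),np.sqrt((f.fun**2).mean()).round(4)))
    return out
G=[(.4446,.3277),(.4375,.2163),(.441,.0855),(.6055,.262),(.611,.114)]
E
python3 - <<'E'
from h import *
place(.571,-.3475,.0295,0)
manip.move_ptp([.53,-.3475,.27],Q(0))
c=camera('wrist');inpot(c,(.541,-.3475),.076,.02)
manip.move_ptp([.45,.19,.27],Q(0));c=camera('wrist')
for r in rims(c,G):print(r)
s=camera('side');print('side')
for r in rims(s,G,.0485):print(r)
print(pot(s,.078,.09),pot(s,.064,.076))
cv2.imwrite('pics/w5.png',np.hstack([cv2.resize(x['image'][:,:,::-1],(400,300)) for x in(c,s)]))
E
```

```text
touch True
t 53.0 pos [ 0.571  -0.3475  0.0293] gap 0.039 ff 12.0 F [ 0.9 -0.5  5.5]
t 56.0 pos [ 0.5706 -0.347   0.2482] gap 0.0871 ff 0.0 F [-0.   0.1 -0.5]
ball in pot [ 0.571  -0.3475  0.0263] 895 0.0006
ball in pot [ 0.5169 -0.3476  0.0262] 800 0.0005
(array([0.445 , 0.3272]), 19.4, 253, np.float64(0.001))
(array([0.4378, 0.2163]), 19.4, 238, np.float64(0.0011))
(array([0.4412, 0.0859]), 19.3, 258, np.float64(0.001))
(array([0.6056, 0.2611]), 19.3, 353, np.float64(0.001))
(array([0.6117, 0.1138]), 19.4, 367, np.float64(0.001))
side
(array([0.4445, 0.329 ]), 20.3, 91, np.float64(0.0013))
(array([0.4371, 0.218 ]), 20.3, 63, np.float64(0.0014))
(array([0.4402, 0.087 ]), 21.0, 58, np.float64(0.0015))
(array([0.6056, 0.2626]), 21.0, 70, np.float64(0.0014))
(array([0.6113, 0.1149]), 21.0, 53, np.float64(0.0017))
(array([ 0.6029, -0.1072]), np.int64(221)) (array([ 0.6009, -0.0932]), np.int64(89))
```

View pics/w5.png

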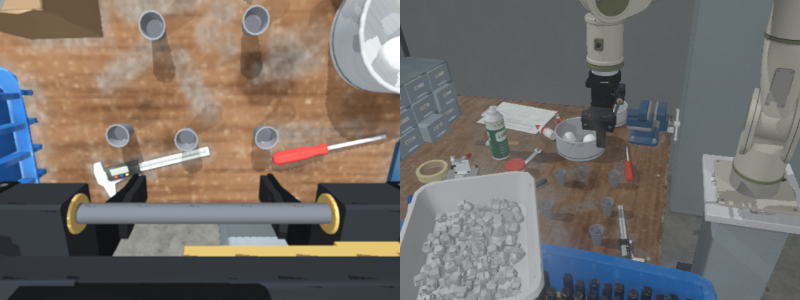

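All four balls are in their pots and the five cups are standing empty; the wrist half-pixels are (119,135), (186,140), (266,137), (152,25) and (256,20). I'll nest the first cup into the one at (0.612, 0.114).

```bash
cat >> h.py <<'E'
def nest(p,a,k,base,ab=0):
    x,y=p;g=.046
    manip.move_ptp([x,y,.16],Q(a))
    manip.servo_line([x,y,g+.03],velocity=.2)
    manip.servo_line([x,y,g],velocity=.06)
    manip.clamp(force=15);st()
    manip.servo_line([x,y,g+.03],velocity=.08)
    manip.servo_line([x,y,.28],velocity=.25)
    bx,by=base;L=g+.026*k
    manip.move_ptp([bx,by,.28],Q(ab));st()
    manip.servo_line([bx,by,L+.032],Q(ab),velocity=.15)
    r=manip.servo_line([bx,by,L+.006],velocity=.05,until_force=4);print('early touch',r)
    if r: st();return False
    r=manip.servo_line([bx,by,L-.004],velocity=.01,until_force=6);print('touch',r,'z-L',sensors.get_state()['eef_pos'][2]-L);st()
    manip.open_jaws();manip.hold(.1)
    manip.servo_line([bx,by,L+.06],velocity=.1)
    manip.servo_line([bx,by,.29],velocity=.25);st()
    return True
def stacktop(bx,by,k):
    """look at the stack from the side: rim height and centre"""
    manip.move_ptp([bx-.09,by,.29],Q(0))
    c=camera('wrist');W=cloud(c);m=(np.hypot(W[...,0]-bx,W[...,1]-by)<.03)&(W[...,2]>.02)
    print('stack top z',np.percentile(W[m][:,2],95).round(4),'expect',.05+.026*k,rims(c,[(bx,by)],.0505+.026*k));return c
E
python3 - <<'E'
from h import *
if nest((.4412,.0859),0,1,(.6117,.1138)): stacktop(.6117,.1138,1)
E
```

```text
t 61.2 pos [0.4413 0.0858 0.046 ] gap 0.0374 ff 14.8 F [0.  0.7 1. ]
t 63.6 pos [0.611  0.1131 0.2796] gap 0.0372 ff 14.9 F [-1.1 -0.1  0. ]
early touch False
touch True z-L -5.346017670905534e-05
t 66.3 pos [0.612  0.1138 0.0719] gap 0.037 ff 14.5 F [-0.5  0.4  5.8]
t 69.0 pos [0.6111 0.1139 0.2883] gap 0.0869 ff 0.0 F [-0.2 -0.2 -0.2]
stack top z 0.0772 expect 0.076 [(array([0.6114, 0.1133]), 19.3, 303, np.float64(0.0011))]
```

Run:
```python
from h import *
b=(.6115,.1136)
if nest((.4378,.2163),0,2,b):
    stacktop(*b,2)
    if nest((.445,.3272),-105,3,b,180): 
        c=stacktop(*b,3);print(rims(c,[(.6056,.2611)]))
```

```text
t 72.5 pos [0.4378 0.2163 0.046 ] gap 0.0364 ff 14.8 F [0.7 0.1 0.4]
t 75.0 pos [0.6111 0.1141 0.2796] gap 0.0365 ff 14.9 F [ 0.1 -0.4 -1.1]
early touch False
touch True z-L -8.931172149968802e-05
t 77.4 pos [0.6118 0.1136 0.0979] gap 0.0364 ff 14.5 F [ 0.3 -0.2  5.8]
t 80.0 pos [0.6112 0.1137 0.2893] gap 0.0873 ff 0.0 F [-0.4 -0.1 -1. ]
stack top z 0.103 expect 0.10200000000000001 [(array([0.611 , 0.1135]), 19.2, 353, np.float64(0.001))]
t 85.6 pos [0.445  0.3273 0.0461] gap 0.0379 ff 14.8 F [-0.1  0.8  0.4]
t 88.2 pos [0.6106 0.1153 0.2796] gap 0.0378 ff 14.9 F [ 0.4  0.7 -0.3]
early touch False
touch True z-L -0.00015776069059647568
t 90.5 pos [0.6118 0.1136 0.1238] gap 0.0375 ff 14.5 F [0.  0.3 4.7]
t 93.0 pos [0.6114 0.1136 0.2898] gap 0.0873 ff 0.0 F [ 0.2  0.3 -1.6]
stack top z 0.1291 expect 0.128 [(array([0.6117, 0.1138]), 19.2, 419, np.float64(0.001))]
[(array([0.6059, 0.2609]), 19.4, 270, np.float64(0.001))]
```

Run:
```python
from h import *
b=(.6115,.1137)
if nest((.6058,.261),-105,4,b,180):
    stacktop(*b,4)
    manip.move_ptp([.5,-.22,.36],Q(0));w=camera('wrist');np.savez('pics/wf',**w)
    print('wide',pot(w,.081,.09));print('narrow',pot(w,.067,.076))
    inpot(w,(.54,-.3475),.076,.02);inpot(w,pot(w,.081,.09)[0],.09,.026)
    manip.move_ptp([.35,.45,.36],Q(150));s=camera('side');st()
    cv2.imwrite('pics/f.png',np.hstack([cv2.resize(x['image'][:,:,::-1],(400,300)) for x in(w,s)]))
```

```text
t 100.9 pos [0.6058 0.2611 0.046 ] gap 0.0368 ff 14.8 F [ 0.1  0.3 -0.3]
t 103.3 pos [0.6111 0.1143 0.2793] gap 0.0364 ff 14.9 F [0.4 0.5 0.1]
early touch False
touch True z-L -0.00020490405769155173
t 105.5 pos [0.6118 0.1137 0.1498] gap 0.0365 ff 14.5 F [ 0.2 -0.2  5.1]
t 107.9 pos [0.6115 0.1138 0.2901] gap 0.0873 ff 0.0 F [ 0.5  0.9 -0.6]
stack top z 0.155 expect 0.154 [(array([0.6123, 0.1137]), 19.3, 495, np.float64(0.001))]
wide (array([ 0.6037, -0.1106]), np.int64(2492))
narrow (array([ 0.5411, -0.3485]), np.int64(1726))
ball in pot [ 0.571  -0.3476  0.0264] 633 0.0007
ball in pot [ 0.5168 -0.3475  0.0264] 577 0.0007
ball in pot [ 0.65   -0.1114  0.0323] 1283 0.0007
ball in pot [ 0.568  -0.1112  0.0321] 1089 0.0006
t 114.3 pos [0.351  0.4493 0.3599] gap 0.0866 ff 0.0 F [ 0.4 -0.2 -0.1]
```

View pics/f.png

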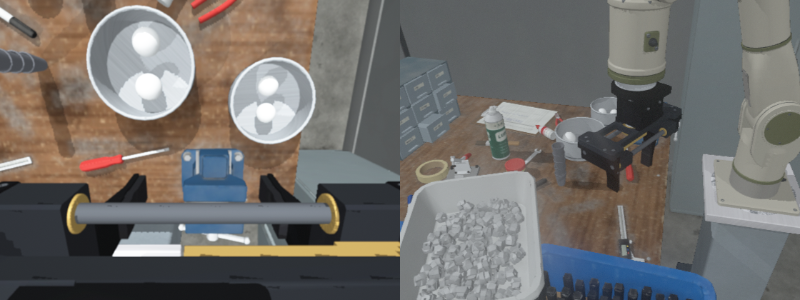

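The final pictures show two large balls in the wide pot at (145,42) and (148,87), and two small balls in the narrow pot at (268,85) and (265,112). All five cups stand in one upright stack, 0.155 m to the top at side-view pixel (560,165). The wide pot has been nudged a little but is upright, and the arm is clear of everything.

```bash
python3 -c "
from cell import order
print(order.finish_job())"
```

```text
the job is handed in; nothing more can be done
None
```

The job is handed in: all four balls were set down gently on the floors of the right pots, all five cups are fully nested in one upright stack, and both pots are standing, with about 114 s of the 210 s used.

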